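# Open the child-resistant sealant jar

## Task

Open the jar of thread sealant: slowly push its red child-resistant cap down until it seats and, while keeping it pushed, turn it anticlockwise (seen from above) until it comes free, then lift it off and set it down gently, right way up, on the floor of the steel parts tray. How far down it must go differs from jar to jar, so go by feel: about 10 N of push is enough, never push with more than 18 N, and do not pry or wrench it against the jar (over 40 N). Leave everything else where it is.

Things in the scene. Friction and masses are not known exactly. Their poses are not given: they have to be found in the camera images.
- jar: Blue round tin, 84 mm diameter, bolted upright in a bench clamp (base plate 150 x 110 x 12 mm). Fixed. Origin at the centre of the plate's underside, on the table; z up along the jar's axis. Tin shoulder at 97 mm height, above it a steel neck of 31 mm diameter. Closed, the cap sits on its axis with cap 118 mm up and the red top 160 mm up.
- cap: The cap: white inner cap in a red ribbed outer shell, 58 mm outer diameter, 60 to 130 g. Origin on its axis at the underside of the inner skirt (its foot when it stands); the flat red top is 42 mm above it, the shell's side (the grip) runs from 6 to 42 mm. About 2 mm side play on the neck. The axes turn with the inner cap: closed, x lies along the jar's x within 0.05 rad.
- cap_top (a point): Centre of the flat top of the red shell. The shell spins loosely on the inner cap, only clicking, unless pushed down: it sinks about 1.5 mm on a spring (4 N/mm) until its teeth bite; then up to 20 degrees of play before the inner cap follows. Let go, it springs back.
- neck_top (a point): Point on the jar's axis 132 mm above its origin, inside the cap. A spring (3 N, +0.4 N/mm) holds the inner cap up; it must sink 2.5 to 9.5 mm, differing from jar to jar and not visible, to leave its notch, and 1 mm lower meets a hard seat: near 10 mm/s is slow enough to meet it gently. It comes free when it (not the shell) is 38 to 74 degrees anticlockwise of closed (hard stop at 74); there it lifts straight off.
- tray: Open dark steel tray, 200 (x) x 160 (y) x 18 mm high, walls and floor 4 mm thick, fixed to the table. Origin at the centre of its underside. A brass nipple and a steel collar lie in its +x end (at x about +70 mm), the rest is free.
- nipple: Loose brass pipe nipple, 22 mm diameter, 30 mm high, standing in the tray. Bystander.
- collar: Loose steel collar, 28 mm diameter, 12 mm high, lying in the tray. Bystander.
- valve: Loose ball valve with red lever, 70 mm long. Bystander.
- spray: Loose yellow spray can, 58 mm diameter, 160 mm high. Bystander.
- grease: Loose white jar with black lid, 64 mm diameter, 70 mm high. Bystander.
- socket: Loose steel socket, 24 mm diameter, 30 mm high. Bystander.
- spanner: Loose spanner lying on the rubber mat. Bystander.
- driver: Loose red-handled screwdriver lying on the rubber mat. Bystander.
Mind the look-alikes: they are no part of the job. What is shaped like the jar but green is not meant.

How it is judged:
By the outcome, as a careful person would: the job done as asked, in the order asked, and still so for the second after the job is handed in, with the robot touching nothing.
It also fails if it takes over 59 s, if anything falls off the work surface, if the arm or the gripper's body presses on something with over 40 N, if the wrist force passes 120 N, or if a joint passes its speed limit or range.

## Robot

A 7-joint arm with a two-finger parallel gripper is mounted at the origin on the work surface. World frame = base frame: x ahead of the robot, y to its left, z up, the work surface at z = 0. Lengths are in m, angles in rad, forces in N, time in s.
With the tool pointing down it reaches from about 0.425 to 0.925 m from the base axis. Payload 6.8 kg.
Tool frame: the origin (TCP) lies at the very end of the fingers, on their centre line; the grasp point (between the pads) lies 19 mm behind it; y points along the fingers, z is the direction in which the jaws open and shut, and the axes are right-handed (so a half turn about y gives the same grasp; the last joint's range is limited). The gripper opens to 85 mm and grips with 20 to 120 N. Pads are 22 mm wide; open, the fingers measure 114 mm over their backs; the gripper's body (76 mm by 85 mm) begins 54 mm behind the grasp point. The pads swing forward as they close: fully open they stand 13 mm farther back than shut.
Start: joints at [1.071, 0.477, 0.022, 1.555, -0.011, 1.109, -0.083], TCP at [0.258, -0.624, 0.231] pointing down, gripper open.
Joint ranges: [-2.96, 2.96], [-0.34, 2.1], [-1.41, 1.46], [0.24, 2.44], [-1.37, 4.51], [0.17, 1.92], [-2.96, 2.96]. Speed limits (rad/s): [2.39, 2.39, 3.14, 3.14, 3.14, 3.14, 3.14].

## Interface

Orientations are given as a rotation vector (axis times angle).
In Python, from bench import r gives the robot as it stands.
- The arm moves only by the tool drive_tool, never from a script. Its argument "series" is a list of rows, each a list of 7 numbers: the shift along the tool's x, y, z in mm, then the turn, a rotation vector about the tool's x, y, z in degrees, then the finger opening in mm, from 0 to 85.4. In form: [[tx, ty, tz, wx, wy, wz, grip], ...]. A call has 1 to 5 rows; each row is the pose to reach, as a shift and turn from the pose measured when the call began, along the tool's axes at that moment; what a row does not reach only later rows make up. A row lasts 1/10 s, in which the tool goes at most 50 mm and 8.59 degrees, less where a joint would pass 70% of its speed; a pose out of reach is approached as far as the arm can. A call with a gripper value outside its range is refused whole. The fingers move at their own pace and stop on an object; "squeeze" is the grip in N (left out, the last holds). Time passes only in rows, so rows that repeat a pose let the fingers close. It gives the time, the measured TCP pose, the force and the opening at its end, in the units of the state.
- r.get_obs(): the state, without advancing time (a new reading comes with each control period).
- r.grab_frame(name): name is "scene" or "side" or "wrist"; returns a dict with "frame" (400x640x3 uint8, blue, green, red), "intrinsics" (3x3 intrinsics, pixels), "rvec" (rotation vector, rad) and "tvec" (3), from world to camera coordinates, as OpenCV has them. Camera axes: x right, y down, z forward; pixel columns grow to the right and rows downward; lengths in m; the calibration is good to about 2 mm. The wrist camera is an equidistant fisheye: a pixel r from the principal point sees the ray r / f radians off the axis. A picture is of the moment at which its call begins. There is no depth.
- r.hand_in(): hands the job in, once; it reports no verdict.
The state is a dict: "clock": time; "joints": joint angles; "qvel": joint speeds; "tau": joint torques, N m; "tcp_pos": TCP position; "orientation": TCP orientation; "contact_force": force on the tool from outside, world axes, zero at the start; "moment": the same for the moment, N m; "grip_width": finger opening in m.
Only numpy, scipy, OpenCV 4.12 (cv2) and the standard library are available. Lean on these libraries where they do the work, as an engineer would, in place of code of your own. Each camera call takes 0.05 s, during which the arm holds its last target.

## Working session

There is one attempt and no reset: what is moved stays moved. The work goes in short steps, Python scripts to look and compute and a tool call to move; the robot and the scene stay as the last step left them, time stands still between calls to the robot, and variables do not carry over. Pictures are saved under pics/ and viewed, and the job is handed in when it is done.

Besides the shell and the picture viewer there is one more tool, called after "Emit:" as name(argument=value, ...) on one line, values as JSON. drive_tool: Moves the arm, as the interface text tells. Its arguments: {"type":"object","properties":{"series":{"type":"array","items":{"type":"array","items":{"type":"number"}}},"squeeze":{"type":"number"}},"required":["series"]}

```bash
ls; mkdir -p pics; python3 - <<'E'
from bench import r
import cv2
o=r.get_obs(); print(o)
for n in ("scene","side","wrist"):
    d=r.grab_frame(n); cv2.imwrite(f"pics/{n}0.png",d["frame"]); print(n,d["intrinsics"],d["rvec"],d["tvec"])
E
```

```text
pics
{'clock': 0.0, 'joints': array([ 1.0709018 ,  0.47783817,  0.02231224,  1.55645884, -0.01148437,
        1.10931375, -0.08317437]), 'qvel': array([ 1.41411885e-03,  7.41471677e-04, -2.15390770e-04, -1.33763857e-03,
       -8.42134515e-04, -1.46608377e-06, -4.96651862e-04]), 'tau': array([ 6.33341242e-04, -5.96463454e+01,  1.60805717e+00, -2.81207514e+01,
        1.23662793e-02,  9.29043337e-03, -2.15229426e-05]), 'tcp_pos': array([ 0.25751329, -0.62329521,  0.23029655]), 'orientation': array([-0.3987175 ,  2.00859503, -2.00487004]), 'contact_force': array([ 0.01226014, -1.00244084, -0.32661234]), 'moment': array([-0.01028289,  0.00828696,  0.01150552]), 'grip_width': 0.08541722888193966}
scene [[495.70912782   0.         323.58139942]
 [  0.         495.70912782 197.08170805]
 [  0.           0.           1.        ]] [ 1.82606991  1.68901244 -0.68483354] [-0.04243427 -0.2723408   2.07079906]
side [[479.87522134   0.         320.3123089 ]
 [  0.         479.87522134 208.43263593]
 [  0.           0.           1.        ]] [ 2.18347309 -0.20951638  0.08844494] [-0.51185817  0.16421816  1.32222392]
wrist [[309.70691629   0.         317.61610325]
 [  0.         309.70691629 209.45818202]
 [  0.           0.           1.        ]] [-2.39604979  1.6005012   0.24520715] [-0.67443618 -0.03855492  0.37848482]
```

View pics/scene0.png

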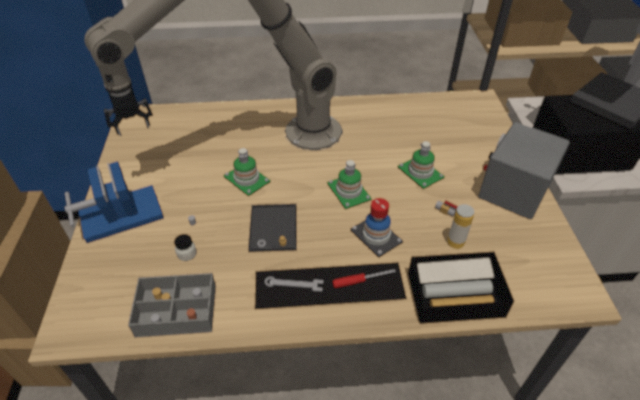

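View pics/side0.png

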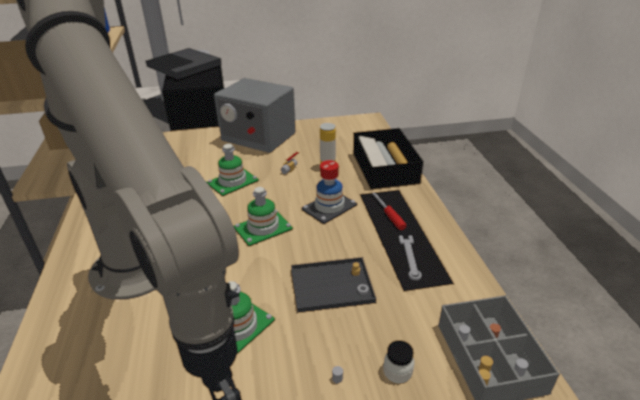

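View pics/wrist0.png

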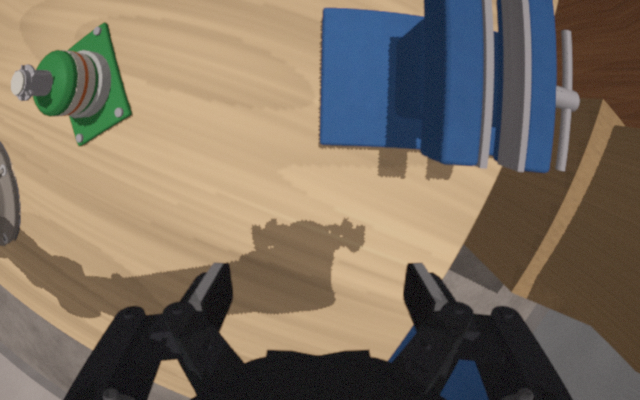

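Blue tin with a red cap: scene (379,215), side (329,190). The look-alikes are three green jars at scene (246,170), (349,183) and (422,165). Only the blue one fits; I'll confirm it in an enlarged crop.

```bash
cat > h.py <<'E'
import numpy as np, cv2
from scipy.spatial.transform import Rotation as R
def ray(d,uv,fish=False):
    K=d["intrinsics"];x=(uv[0]-K[0,2])/K[0,0];y=(uv[1]-K[1,2])/K[1,1]
    if fish:
        t=np.hypot(x,y); v=np.array([x/t*np.sin(t),y/t*np.sin(t),np.cos(t)]) if t>1e-9 else np.array([0,0,1.])
    else: v=np.array([x,y,1.])
    M=cv2.Rodrigues(d["rvec"])[0]; c=-M.T@d["tvec"].reshape(3); v=M.T@v
    return c,v/np.linalg.norm(v)
def onplane(d,uv,z,fish=False):
    c,v=ray(d,uv,fish); return c+v*(z-c[2])/v[2]
def tri(rs):
    A=np.zeros((3,3));b=np.zeros(3)
    for c,v in rs:
        P=np.eye(3)-np.outer(v,v);A+=P;b+=P@c
    p=np.linalg.solve(A,b); return p,[np.linalg.norm((np.eye(3)-np.outer(v,v))@(p-c)) for c,v in rs]
def proj(d,p,fish=False):
    M=cv2.Rodrigues(d["rvec"])[0]; q=M@np.asarray(p)+d["tvec"].reshape(3);K=d["intrinsics"]
    if fish:
        t=np.arctan2(np.hypot(q[0],q[1]),q[2]);s=t/np.hypot(q[0],q[1]);return np.array([K[0,0]*q[0]*s+K[0,2],K[1,1]*q[1]*s+K[1,2]])
    return np.array([K[0,0]*q[0]/q[2]+K[0,2],K[1,1]*q[1]/q[2]+K[1,2]])
E
python3 - <<'E'
import cv2,numpy as np,pickle
from h import *
from bench import r
D={n:r.grab_frame(n) for n in("scene","side")}
pickle.dump(D,open("D.pkl","wb"))
a=D["scene"]["frame"][185:265,335:425];b=D["side"]["frame"][145:235,285:375]
c=D["scene"]["frame"][195:260,235:310]; e=D["side"]["frame"][250:315,285:380]
f=lambda i:cv2.resize(i,(400,300),interpolation=cv2.INTER_CUBIC)
cv2.imwrite("pics/crop1.png",np.vstack([np.hstack([f(a),f(b)]),np.hstack([f(c),f(e)])]))
for n in D:
    im=D[n]["frame"].astype(int)
    m=((im[...,2]>110)&(im[...,1]<60)&(im[...,0]<70)).astype(np.uint8)
    k,l,s,ce=cv2.connectedComponentsWithStats(m)
    for i in range(1,k):
        if s[i,4]>40: print(n,s[i],ce[i])
    m=((im.max(2)<75)).astype(np.uint8)
    k,l,s,ce=cv2.connectedComponentsWithStats(m)
    for i in range(1,k):
        if s[i,4]>600: print("dark",n,s[i],ce[i])
E
```

```text
scene [371 199  17  17 143] [379.81818182 206.90909091]
scene [333 274  32  13 230] [348.4173913 279.9      ]
dark scene [ 83   0  40  26 680] [101.18970588   9.05294118]
dark scene [ 249    0   65  116 1364] [282.00953079  44.08284457]
dark scene [ 479    0   49   90 1320] [497.59469697  32.06666667]
dark scene [ 562    0   78   43 2896] [603.34426796  19.45994475]
dark scene [  92   42   60   91 2899] [122.00068989  82.99793032]
dark scene [ 529   57  111  117 8965] [593.21818182 118.25833798]
dark scene [ 479  153   72   64 2383] [512.00587495 187.98153588]
dark scene [   0  192   68  141 2987] [ 34.7479076  261.85236023]
dark scene [ 249  205   47   46 1834] [272.94002181 226.31952017]
dark scene [ 408  253  105   70 2946] [459.81432451 294.30889341]
dark scene [ 256  263  150   45 4378] [329.15989036 286.20397442]
dark scene [   57   327   534    73 18475] [324.69288227 368.02749662]
side [320 161  18  10 109] [328.82568807 166.19266055]
side [385 206  20  21 162] [394.7962963  216.20987654]
dark side [   12     0   229   400 14573] [137.86735744 229.0859123 ]
dark side [ 144   49  150  103 7673] [213.85181806 102.39371823]
dark side [  354   128   286   198 10615] [528.24267546 207.39726802]
dark side [   0  168   68  144 4046] [ 23.27409787 242.38408304]
dark side [ 361  191   91  100 3702] [405.07185305 241.9443544 ]
dark side [ 292  258   83   54 3220] [329.27763975 285.09627329]
dark side [ 476  298   79   78 1931] [515.86483687 335.04401864]
dark side [446 303  45  37 755] [469.39337748 319.58543046]
dark side [ 439  310  118   90 2134] [490.86457357 373.81349578]
dark side [468 342  48  40 759] [493.70487484 360.085639  ]
```

View pics/crop1.png

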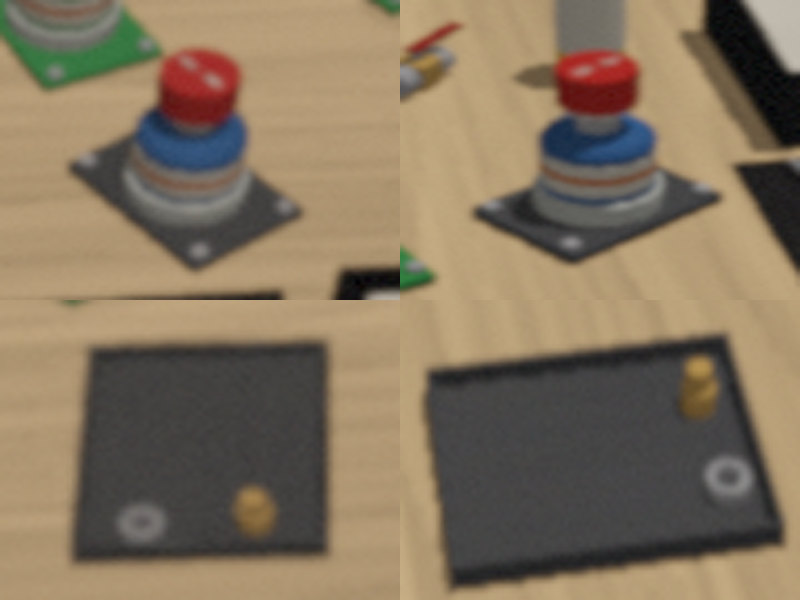

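The crop confirms it: blue tin, red cap with two white marks, dark plate. The bottom row shows the tray, with the nipple and collar at its far (+x) end.

```bash
python3 - <<'E'
import cv2,numpy as np,pickle
from h import *
D=pickle.load(open("D.pkl","rb"))
rs=[]
for n,b in(("scene",(365,195,395,222)),("side",(315,155,345,182))):
    im=D[n]["frame"].astype(int)
    m=((im[...,2]-im[...,1]>60)&(im[...,2]-im[...,0]>60)).astype(np.uint8)
    q=np.zeros_like(m);q[b[1]:b[3],b[0]:b[2]]=m[b[1]:b[3],b[0]:b[2]]
    q=cv2.morphologyEx(q,cv2.MORPH_CLOSE,np.ones((3,3)))
    c=max(cv2.findContours(q,0,2)[0],key=cv2.contourArea);x,y,w,h=cv2.boundingRect(c);ct=(x+w/2-.5,y+h/2-.5);print(n,x,y,w,h,ct)
    rs.append(ray(D[n],ct)); print(onplane(D[n],ct,.142))
print(tri(rs))
# tray corners at z .018 (outer rim): from crops
S=[(235+u*75/400,195+v*65/300) for u,v in((90,45),(327,42),(327,250),(75,258))]
T=[(285+u*95/400,250+v*65/300) for u,v in((28,70),(328,36),(380,240),(53,283))]
for n,L in(("scene",S),("side",T)):
    P=np.array([onplane(D[n],p,.012) for p in L]);print(n,P.round(3).tolist(),P.mean(0).round(4),[np.linalg.norm(P[i]-P[i-1]).round(3) for i in range(4)])
# plate corners z .012
S=[(335+u*90/400,185+v*80/300) for u,v in((70,167),(195,268),(302,210))]
T=[(285+u*90/400,145+v*90/300) for u,v in((475-400,212),(573-400,260),(720-400,197))]
for n,L in(("scene",S),("side",T)):
    P=np.array([onplane(D[n],p,.008) for p in L]);print(n,P.round(3).tolist(),"mid",(P[0]+P[2])/2,[np.linalg.norm(P[i+1]-P[i]).round(3) for i in range(2)])
E
```

```text
scene 371 198 18 20 (379.5, 207.5)
[0.57992113 0.17488958 0.142     ]
side 320 160 19 19 (329.0, 169.0)
[0.5824535  0.17603009 0.142     ]
(array([0.58180581, 0.17426076, 0.14349677]), [np.float64(0.00043696501384264897), np.float64(0.0004369650138425109)])
scene [[0.412, -0.246, 0.012], [0.421, -0.088, 0.012], [0.624, -0.096, 0.012], [0.62, -0.25, 0.012]] [ 0.5194 -0.17    0.012 ] [np.float64(0.207), np.float64(0.158), np.float64(0.203), np.float64(0.154)]
side [[0.425, -0.088, 0.012], [0.623, -0.097, 0.012], [0.611, -0.262, 0.012], [0.417, -0.255, 0.012]] [ 0.5189 -0.1755  0.012 ] [np.float64(0.168), np.float64(0.197), np.float64(0.166), np.float64(0.194)]
scene [[0.551, 0.092, 0.008], [0.672, 0.169, 0.008], [0.614, 0.26, 0.008]] mid [0.58251443 0.17571456 0.008     ] [np.float64(0.144), np.float64(0.107)]
side [[0.494, 0.174, 0.008], [0.548, 0.086, 0.008], [0.671, 0.162, 0.008]] mid [0.5822838  0.16808579 0.008     ] [np.float64(0.104), np.float64(0.145)]
```

```bash
cat >> h.py <<'E'
def rel(o,pos,dyaw):
    """shift mm along tool axes to world pos (pos entries None=keep), turn deg: level tool (y down) and world yaw by dyaw deg"""
    T=R.from_rotvec(o["orientation"]); p=o["tcp_pos"]
    t=np.array([p[i] if pos[i] is None else pos[i] for i in range(3)])
    y=T.apply([0,1,0]); lev=R.align_vectors([[0,0,-1]],[y])[0] if False else R.from_rotvec(np.cross(y,[0,0,-1.]))
    G=R.from_euler('z',dyaw,degrees=True)*lev*T
    return (T.inv().apply(t-p)*1000).round(1),(T.inv()*G).as_rotvec(degrees=True).round(2)
def show(o):
    T=R.from_rotvec(o["orientation"]).as_matrix()
    print("t",round(o["clock"],2),"tcp",(o["tcp_pos"]*1000).round(1),"F",o["contact_force"].round(1),"M",o["moment"].round(2),"w",round(o["grip_width"]*1000,1),"q",o["joints"].round(2));print("axes x",T[:,0].round(3),"y",T[:,1].round(3),"z",T[:,2].round(3))
E
python3 - <<'E'
from h import *
from bench import r
o=r.get_obs();show(o);print(rel(o,(.582,.175,.25),51))
E
```

```text
t 0.25 tcp [ 257.7 -623.6  230.8] F [ 0.4  0.5 -0.4] M [-0.04  0.04 -0.02] w 85.2 q [ 1.07  0.48  0.02  1.56 -0.01  1.11 -0.08]
axes x [-0.924 -0.382  0.   ] y [-0.     0.001 -1.   ] z [ 0.382 -0.924 -0.001]
(array([-604.7,  -18.7, -614.2]), array([ 5.0e-02, -5.1e+01, -2.0e-02]))
```

Emit:
drive_tool(series=[[-33, -10, -34, 0, -3, 0, 85], [-66, -20, -68, 0, -6, 0, 85], [-99, -25, -102, 0, -9, 0, 85], [-132, -25, -136, 0, -12, 0, 85], [-165, -25, -170, 0, -15, 0, 85]])

```text
clock: 0.75
tcp_pos: [0.3457, -0.4017, 0.2563]
orientation: [-0.627, 1.844, -1.844]
contact_force: [0.5, -0.5, -0.1]
grip_width: 0.0851
```

```bash
python3 - <<'E'
from h import *
from bench import r
o=r.get_obs();show(o);print(rel(o,(.582,.175,.25),36))
E
```

```text
t 0.75 tcp [ 345.7 -401.7  256.3] F [ 0.5 -0.5 -0.1] M [ 0.   -0.04 -0.04] w 85.1 q [ 0.85  0.22 -0.12  1.87  0.03  1.06 -0.2 ]
axes x [-0.793 -0.61  -0.   ] y [ 0.  0. -1.] z [ 0.61  -0.793 -0.   ]
(array([-538.9,    6.4, -313.1]), array([-0.0e+00, -3.6e+01, -1.0e-02]))
```

Emit:
drive_tool(series=[[-42, 0, -24, 0, -3, 0, 85], [-84, 0, -48, 0, -6, 0, 85], [-126, 0, -72, 0, -9, 0, 85], [-168, 0, -96, 0, -12, 0, 85], [-210, 0, -120, 0, -15, 0, 85]])

```text
clock: 1.25
tcp_pos: [0.4394, -0.1768, 0.2566]
orientation: [-0.827, 1.67, -1.671]
contact_force: [0.5, -0.6, -0.2]
grip_width: 0.0848
```

```bash
python3 - <<'E'
from h import *
from bench import r
o=r.get_obs();show(o);print(rel(o,(.582,.175,.25),21))
E
```

```text
t 1.25 tcp [ 439.4 -176.8  256.6] F [ 0.5 -0.6 -0.2] M [-0.03 -0.02 -0.02] w 84.8 q [ 0.56  0.14 -0.33  1.97  0.05  1.04 -0.45]
axes x [-0.606 -0.795 -0.   ] y [ 0.001 -0.    -1.   ] z [ 0.795 -0.606  0.001]
(array([-366.2,    6.6,  -99.9]), array([ -0.04, -21.  ,   0.  ]))
```

Emit:
drive_tool(series=[[-45, 0, -12, 0, -4, 0, 85], [-90, 0, -24, 0, -8, 0, 85], [-135, 0, -36, 0, -12, 0, 85], [-180, 0, -48, 0, -16, 0, 85], [-225, 0, -60, 0, -20, 0, 85]])

```text
clock: 1.75
tcp_pos: [0.5285, 0.0401, 0.2568]
orientation: [-1.052, 1.425, -1.428]
contact_force: [-0.6, -0.5, 0.4]
grip_width: 0.0847
```

```bash
python3 - <<'E'
from h import *
from bench import r
o=r.get_obs();show(o);print(rel(o,(.582,.175,.25),0))
d=r.grab_frame("wrist");cv2.imwrite("pics/w1.png",d["frame"]); print(proj(d,(.582,.175,.16),True))
E
```

```text
t 1.75 tcp [528.5  40.1 256.8] F [-0.6 -0.5  0.4] M [-0.03 -0.07  0.04] w 84.7 q [ 0.25  0.26 -0.53  1.84  0.15  1.08 -0.63]
axes x [-0.295 -0.955  0.   ] y [ 0.001 -0.001 -1.   ] z [ 0.955 -0.295  0.001]
(array([-144.7,    6.8,   11.2]), array([-0.08,  0.  ,  0.02]))
[331.7953901   29.18587436]
```

View pics/w1.png

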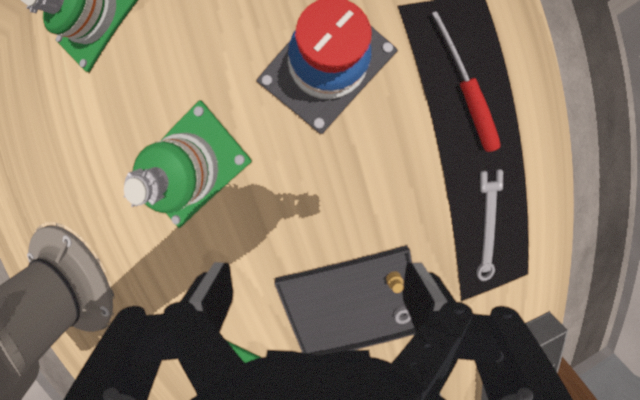

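The wrist view shows the cap top at about (334,31), the tray at (350,300) with its nipple and collar, and the green look-alike at (165,180). I'll refine the cap and tray positions from it.

```bash
python3 - <<'E'
from h import *
from bench import r
d=r.grab_frame("wrist");im=d["frame"].astype(int);o=r.get_obs()
m=((im[...,2]>150)&(im[...,1]<80)|((im.min(2)>200)));m[80:]=0;m[:,:290]=0;m[:,380:]=0
m=cv2.morphologyEx(m.astype(np.uint8),cv2.MORPH_CLOSE,np.ones((5,5)))
c=max(cv2.findContours(m,0,1)[0],key=cv2.contourArea)
P=np.array([onplane(d,p[0],.16,True)[:2] for p in c if p[0][1]>0])
A=np.c_[2*P,np.ones(len(P))];s=np.linalg.lstsq(A,(P**2).sum(1),rcond=None)[0];rad=np.sqrt(s[2]+s[:2]@s[:2])
print("top fit",s[:2],rad,"res",np.abs(np.hypot(*(P-s[:2]).T)-rad).max())
# only upper-most part (top rim) vs side: white marks direction
for n,uv in(("tL",(276,282)),("tT",(409,247)),("tB",(301,356)),("nip",(397,290)),("col",(402,317))):
    print(n,onplane(d,uv,.018 if n[0]=="t" else .01,True).round(3))
for uv in((321,131),(396,48),(258,80)): print("plate",onplane(d,uv,.012,True).round(3))
E
```

```text
top fit [0.58265419 0.17315582] 0.02810212155090699 res 0.0012604297676629475
tL [ 0.433 -0.077  0.018]
tT [ 0.626 -0.078  0.018]
tB [ 0.422 -0.225  0.018]
nip [ 0.598 -0.148  0.01 ]
col [ 0.598 -0.202  0.01 ]
plate [0.552 0.104 0.012]
plate [0.674 0.183 0.012]
plate [0.496 0.189 0.012]
```

Emit:
drive_tool(series=[[-35, 3, 3, 0, 0, 0, 85], [-65, 6, 6, 0, 0, 0, 85], [-75, 7, 6, 0, 0, 0, 85], [-75, 7, 6, 0, 0, 0, 85]])

```text
clock: 2.25
tcp_pos: [0.5564, 0.1174, 0.2501]
orientation: [-1.054, 1.42, -1.416]
contact_force: [-0.2, -0.4, -0.8]
grip_width: 0.085
```

```bash
cat > capfit.py <<'E'
from h import *
from bench import r
import sys
d=r.grab_frame("wrist");im=d["frame"].astype(int);o=r.get_obs();show(o)
cv2.imwrite("pics/"+sys.argv[1],d["frame"])
m=((im[...,2]>150)&(im[...,1]<80)|((im.min(2)>200))).astype(np.uint8)
q=proj(d,(.5825,.174,.16),True);yy,xx=np.mgrid[:400,:640];m[np.hypot(xx-q[0],yy-q[1])>65]=0
m=cv2.morphologyEx(m,cv2.MORPH_OPEN,np.ones((3,3)));m=cv2.morphologyEx(m,cv2.MORPH_CLOSE,np.ones((7,7)))
c=max(cv2.findContours(m,0,1)[0],key=cv2.contourArea)
P=np.array([onplane(d,p[0],.16,True)[:2] for p in c if p[0][1]>0])
for k in range(4):
    A=np.c_[2*P,np.ones(len(P))];s=np.linalg.lstsq(A,(P**2).sum(1),rcond=None)[0];rad=np.sqrt(s[2]+s[:2]@s[:2])
    e=np.abs(np.hypot(*(P-s[:2]).T)-rad);print("top fit",s[:2],rad,"res",e.max(),len(P));P=P[e<2*np.median(e)+.0003]
print("to go",rel(o,(s[0],s[1],.126),0), "px",q)
E
python3 capfit.py w2.png
```

```text
t 2.3 tcp [556.3 115.7 250.1] F [-0.8 -0.2 -0.3] M [-0.11  0.04 -0.03] w 84.9 q [ 0.13  0.33 -0.55  1.77  0.19  1.09 -0.78]
axes x [-0.287 -0.958 -0.004] y [ 0.002  0.003 -1.   ] z [ 0.958 -0.287  0.001]
top fit [0.58300081 0.17462737] 0.028313350072324654 res 0.0011042101256760022 216
top fit [0.58303197 0.17455276] 0.028353885556937474 res 0.0008196302738738871 201
top fit [0.58305158 0.17452143] 0.028373572636813657 res 0.0006923740764478367 197
top fit [0.58305708 0.17451492] 0.02837800168912281 res 0.0006556230957051046 196
to go (array([-63.6, 124.4,   8.7]), array([-0.04,  0.  , -0.21])) px [328.88643577 135.64536501]
```

View pics/w2.png

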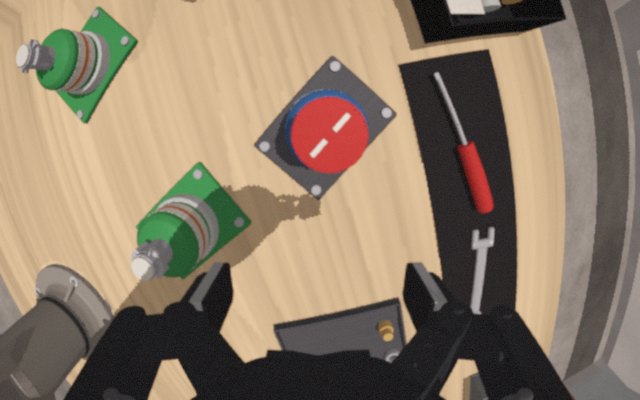

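Cap top at pixel (329,134) gives world (0.583, 0.1745). The fitted radius is 28.4 mm against 29 expected, and this agrees with the other cameras within 1.5 mm. Moving above it, then down.

Emit:
drive_tool(series=[[-35, 10, 5, 0, 0, 0, 85], [-62, 30, 9, 0, 0, 0, 85], [-64, 60, 9, 0, 0, 0, 85], [-64, 70, 9, 0, 0, 0, 85], [-64, 70, 9, 0, 0, 0, 85]])

```text
clock: 2.8
tcp_pos: [0.5824, 0.1717, 0.1788]
orientation: [-1.057, 1.423, -1.421]
contact_force: [-0.3, -0.7, -0.2]
grip_width: 0.0854
```

```bash
python3 - <<'E'
from h import *
from bench import r
o=r.get_obs();show(o);print(rel(o,(.583,.1745,.126),0))
E
```

```text
t 2.8 tcp [582.4 171.7 178.8] F [-0.3 -0.7 -0.2] M [ 0.   -0.07 -0.01] w 85.4 q [ 0.01  0.47 -0.53  1.75  0.28  1.   -0.92]
axes x [-0.289 -0.957 -0.   ] y [-0.002  0.001 -1.   ] z [ 0.957 -0.289 -0.002]
(array([-2.8, 52.8, -0.2]), array([ 0.11, -0.  , -0.01]))
```

Emit:
drive_tool(series=[[-3, 20, 0, 0, 0, 0, 85], [-3, 40, 0, 0, 0, 0, 85], [-3, 50, 0, 0, 0, 0, 85], [-3, 53, 0, 0, 0, 0, 85], [-3, 53, 0, 0, 0, 0, 85]])

```text
clock: 3.3
tcp_pos: [0.5837, 0.1741, 0.1266]
orientation: [-1.056, 1.424, -1.422]
contact_force: [-0.2, -0.7, 0.2]
grip_width: 0.085
```

```bash
python3 - <<'E'
from h import *
from bench import r
o=r.get_obs();show(o);print(rel(o,(.583,.1745,.126),0))
d=r.grab_frame("wrist");cv2.imwrite("pics/w3.png",d["frame"])
E
```

```text
t 3.3 tcp [583.7 174.1 126.6] F [-0.2 -0.7  0.2] M [ 0.01 -0.04  0.02] w 85.0 q [-0.01  0.54 -0.51  1.78  0.32  0.91 -0.95]
axes x [-0.29  -0.957 -0.   ] y [-0.001  0.001 -1.   ] z [ 0.957 -0.29  -0.001]
(array([-0.2,  0.6, -0.7]), array([ 0.07, -0.  , -0.02]))
```

View pics/w3.png

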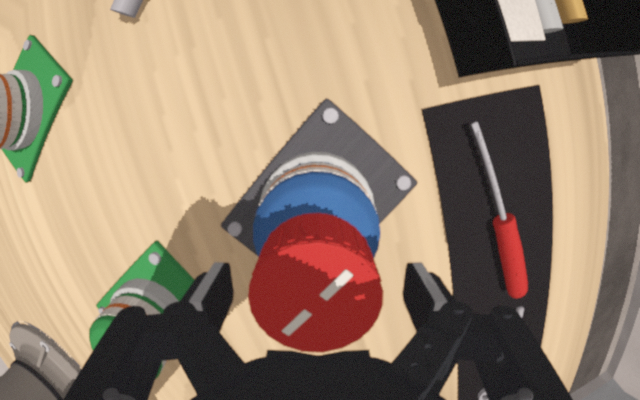

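The cap spans columns 249–382 and the pads' inner edges are at 230 and 405, so it is centred. Closing.

Emit:
drive_tool(series=[[0, 0, 0, 0, 0, 0, 64], [0, 0, 0, 0, 0, 0, 58], [0, 0, 0, 0, 0, 0, 50], [0, 0, 0, 0, 0, 0, 50], [0, 0, 0, 0, 0, 0, 50]], squeeze=30)

```text
clock: 3.85
tcp_pos: [0.5843, 0.1747, 0.1274]
orientation: [-1.054, 1.422, -1.421]
contact_force: [0.5, 0.4, 1.9]
grip_width: 0.0573
```

```bash
python3 - <<'E'
from h import *
from bench import r
o=r.get_obs();show(o)
E
```

```text
t 3.85 tcp [584.3 174.7 127.4] F [0.5 0.4 1.9] M [ 0.12 -0.07  0.02] w 57.3 q [-0.01  0.54 -0.51  1.78  0.32  0.91 -0.95]
axes x [-0.289 -0.957 -0.001] y [ 0.001  0.001 -1.   ] z [ 0.957 -0.289  0.   ]
```

Emit:
drive_tool(series=[[0, 0, 0, 0, 0, 0, 50], [0, 1, 0, 0, 0, 0, 50], [0, 2, 0, 0, 0, 0, 50], [0, 3, 0, 0, 0, 0, 50]], squeeze=50)

```text
clock: 4.25
tcp_pos: [0.5843, 0.1747, 0.1244]
orientation: [-1.054, 1.422, -1.421]
contact_force: [-0.2, -0.7, 4.2]
grip_width: 0.0569
```

Emit:
drive_tool(series=[[0, 1, 0, 0, 0, 0, 50]])

```text
clock: 4.35
tcp_pos: [0.5843, 0.1747, 0.1234]
orientation: [-1.054, 1.422, -1.421]
contact_force: [0.3, -0.3, 3.6]
grip_width: 0.0568
```

Emit:
drive_tool(series=[[0, 1, 0, 0, 0, 0, 50]])

```text
clock: 4.45
tcp_pos: [0.5843, 0.1747, 0.1223]
orientation: [-1.054, 1.422, -1.421]
contact_force: [-0.1, -1.1, 4.3]
grip_width: 0.0568
```

Emit:
drive_tool(series=[[0, 1, 0, 0, 0, 0, 50]])

```text
clock: 4.55
tcp_pos: [0.5844, 0.1747, 0.1213]
orientation: [-1.054, 1.422, -1.421]
contact_force: [-1.0, -0.6, 5.2]
grip_width: 0.0569
```

Emit:
drive_tool(series=[[0, 1, 0, 0, 0, 0, 50]])

```text
clock: 4.65
tcp_pos: [0.5844, 0.1747, 0.1204]
orientation: [-1.054, 1.422, -1.421]
contact_force: [-2.4, -0.6, 8.4]
grip_width: 0.057
```

Emit:
drive_tool(series=[[0, 0.5, 0, 0, 0, 0, 50]])

```text
clock: 4.75
tcp_pos: [0.5844, 0.1747, 0.1202]
orientation: [-1.054, 1.422, -1.422]
contact_force: [-2.7, -1.2, 10.2]
grip_width: 0.0574
```

Emit:
drive_tool(series=[[0, 0.3, 0, 0, 0, 0, 50]])

```text
clock: 4.85
tcp_pos: [0.5844, 0.1747, 0.1203]
orientation: [-1.054, 1.422, -1.422]
contact_force: [-1.9, -0.8, 8.1]
grip_width: 0.0571
```

Seated: the force jumped from 5 to 10 N with motion stopping at z≈0.120. Now turning anticlockwise with the push held.

Emit:
drive_tool(series=[[0, 0.5, 0, 0, -2, 0, 50], [0, 0.5, 0, 0, -6, 0, 50], [0, 0.5, 0, 0, -11, 0, 50]])

```text
clock: 5.15
tcp_pos: [0.5847, 0.1754, 0.1203]
orientation: [-1.158, 1.281, -1.281]
contact_force: [-1.3, 0.5, 7.6]
grip_width: 0.0567
```

```bash
python3 - <<'E'
from h import *
from bench import r
o=r.get_obs();show(o)
E
```

```text
t 5.15 tcp [584.7 175.4 120.3] F [-1.3  0.5  7.6] M [ 0.15  0.29 -0.06] w 56.7 q [ 0.02  0.55 -0.55  1.78  0.36  0.9  -0.79]
axes x [-0.099 -0.995 -0.002] y [ 0.002  0.002 -1.   ] z [ 0.995 -0.099  0.002]
```

Emit:
drive_tool(series=[[0, 0.7, 0, 0, -5, 0, 50], [0, 0.7, 0, 0, -10, 0, 50], [0, 0.7, 0, 0, -15, 0, 50]])

```text
clock: 5.45
tcp_pos: [0.5844, 0.1763, 0.1202]
orientation: [-1.28, 1.085, -1.085]
contact_force: [-3.5, 0.5, 9.1]
grip_width: 0.0571
```

```bash
python3 - <<'E'
from h import *
from bench import r
o=r.get_obs();show(o)
E
```

```text
t 5.45 tcp [584.4 176.3 120.2] F [-3.5  0.5  9.1] M [ 0.13  0.83 -0.1 ] w 57.1 q [ 0.06  0.57 -0.61  1.78  0.4   0.92 -0.56]
axes x [ 0.166 -0.986 -0.002] y [ 0.002  0.002 -1.   ] z [0.986 0.166 0.002]
```

Emit:
drive_tool(series=[[0.5, 0.7, 0, 0, -5, 0, 50], [1, 0.7, 0, 0, -10, 0, 50], [1.3, 0.7, 0, 0, -15, 0, 50]])

```text
clock: 5.75
tcp_pos: [0.5842, 0.1763, 0.1202]
orientation: [-1.379, 0.885, -0.884]
contact_force: [-3.2, 2.1, 9.7]
grip_width: 0.057
```

```bash
python3 - <<'E'
from h import *
from bench import r
o=r.get_obs();show(o)
print(rel(o,(.584,.1747,None),0))
d=r.grab_frame("wrist");cv2.imwrite("pics/w4.png",d["frame"])
E
```

```text
t 5.75 tcp [584.2 176.3 120.2] F [-3.2  2.1  9.7] M [ 0.23  0.79 -0.1 ] w 57.0 q [ 0.1   0.58 -0.67  1.78  0.44  0.93 -0.33]
axes x [ 0.419 -0.908 -0.003] y [ 0.002  0.004 -1.   ] z [0.908 0.419 0.003]
(array([ 1.3, -0. , -0.8]), array([-0.18,  0.  , -0.16]))
```

View pics/w4.png

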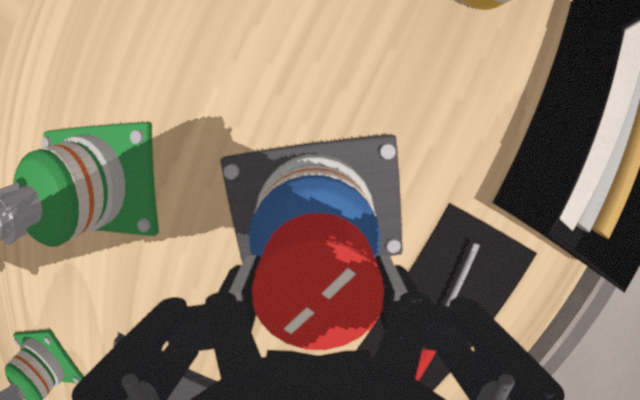

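The white marks keep their place relative to the pads while the plate has turned, so the shell follows the gripper. It has turned 41° so far.

Emit:
drive_tool(series=[[0.3, 0.7, 0, 0, -5, 0, 50], [0.6, 0.7, 0, 0, -10, 0, 50], [0.8, 0.7, 0, 0, -15, 0, 50]])

```text
clock: 6.1
tcp_pos: [0.5837, 0.1765, 0.1201]
orientation: [-1.458, 0.678, -0.676]
contact_force: [-4.6, -0.1, 10.0]
grip_width: 0.0571
```

Emit:
drive_tool(series=[[0.3, 0.7, 0, 0, -5, 0, 50], [0.3, 0.7, 0, 0, -10, 0, 50], [0.3, 0.7, 0, 0, -10, 0, 50]])

```text
clock: 6.4
tcp_pos: [0.5833, 0.1767, 0.1201]
orientation: [-1.498, 0.541, -0.538]
contact_force: [-5.1, -0.9, 10.3]
grip_width: 0.057
```

```bash
python3 - <<'E'
from h import *
from bench import r
o=r.get_obs();show(o)
x=R.from_rotvec(o["orientation"]).as_matrix()[:,0];print("turned",np.degrees(np.arctan2(x[1],x[0])-np.arctan2(-.957,-.289)))
E
```

```text
t 6.4 tcp [583.3 176.7 120.1] F [-5.1 -0.9 10.3] M [-0.26  0.93 -0.05] w 57.0 q [ 0.17  0.62 -0.78  1.78  0.51  0.96  0.06]
axes x [ 0.771 -0.637 -0.003] y [-0.     0.005 -1.   ] z [0.637 0.771 0.003]
turned 67.25412068160561
```

Emit:
drive_tool(series=[[0, -2, 0, 0, 0, 0, 50], [0, -4, 0, 0, 0, 0, 50], [0, -6, 0, 0, 0, 0, 50], [0, -8, 0, 0, 0, 0, 50]])

```text
clock: 6.8
tcp_pos: [0.5832, 0.1767, 0.1279]
orientation: [-1.498, 0.542, -0.538]
contact_force: [0.0, -0.2, 1.1]
grip_width: 0.0567
```

Emit:
drive_tool(series=[[0, -1, 0, 0, 0, 0, 50], [0, -2, 0, 0, 0, 0, 50], [0, -3, 0, 0, 0, 0, 50]])

```text
clock: 7.1
tcp_pos: [0.583, 0.1764, 0.1307]
orientation: [-1.499, 0.542, -0.538]
contact_force: [0.1, -0.5, -0.9]
grip_width: 0.057
```

It lifts with only its own weight (about −0.9 N), so it is free. Lifting clear.

Emit:
drive_tool(series=[[0, -4, 0, 0, 0, 0, 50], [0, -10, 0, 0, 0, 0, 50], [0, -18, 0, 0, 0, 0, 50], [0, -28, 0, 0, 0, 0, 50], [0, -40, 0, 0, 0, 0, 50]])

```text
clock: 7.6
tcp_pos: [0.583, 0.1763, 0.1716]
orientation: [-1.499, 0.542, -0.538]
contact_force: [0.4, 0.0, -0.7]
grip_width: 0.057
```

```bash
python3 - <<'E'
from h import *
from bench import r
o=r.get_obs();show(o)
for n in("side","scene"):
    d=r.grab_frame(n);cv2.imwrite(f"pics/{n}5.png",d["frame"])
d=r.grab_frame("side")["frame"][90:260,230:430];cv2.imwrite("pics/c5.png",cv2.resize(d,(800,600),interpolation=cv2.INTER_CUBIC)[:, :])
print(rel(o,(.482,-.171,.19),0))
E
```

```text
t 7.6 tcp [583.  176.3 171.6] F [ 0.4  0.  -0.7] M [-0.03  0.05  0.06] w 57.0 q [ 0.2   0.56 -0.81  1.74  0.46  1.05  0.11]
axes x [ 0.771 -0.637 -0.004] y [-0.001  0.004 -1.   ] z [0.637 0.771 0.002]
(array([ 143.2,  -19.8, -332. ]), array([-0.14,  0.  , -0.22]))
```

View pics/c5.png

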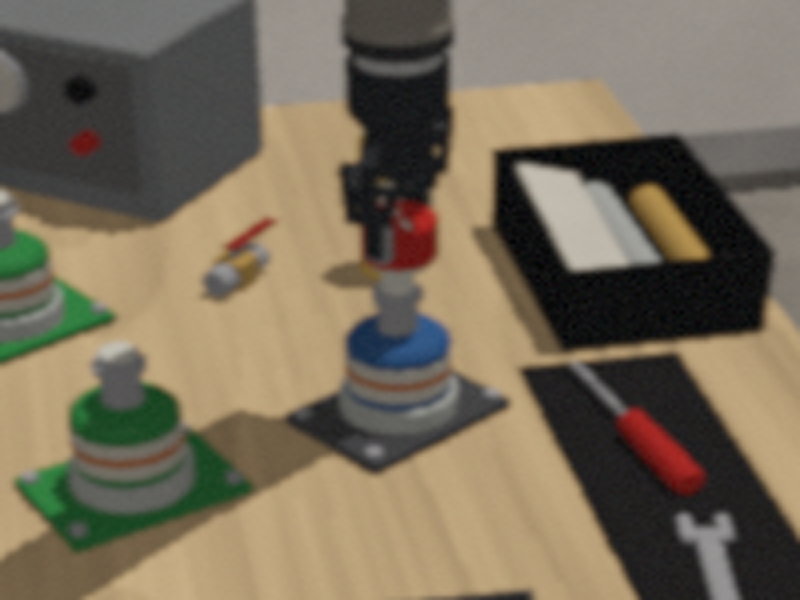

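The cap is off: the bare neck is at crop (400,300) and the cap is in the gripper above it. Lifting, then on to the tray.

Emit:
drive_tool(series=[[0, -30, 0, 0, 0, 0, 50], [18, -30, -40, 0, 0, 0, 50], [36, -30, -82, 0, 0, 0, 50], [54, -30, -125, 0, 0, 0, 50], [72, -30, -166, 0, 0, 0, 50]])

```text
clock: 8.25
tcp_pos: [0.5324, 0.0008, 0.2008]
orientation: [-1.498, 0.541, -0.539]
contact_force: [0.5, -0.3, -1.5]
grip_width: 0.057
```

Emit:
drive_tool(series=[[18, 0, -41, 0, 0, 0, 50], [36, 0, -82, 0, 0, 0, 50], [54, 0, -123, 0, 0, 0, 50], [70, 0, -160, 0, 0, 0, 50], [70, 0, -160, 0, 0, 0, 50]])

```text
clock: 8.75
tcp_pos: [0.4818, -0.174, 0.199]
orientation: [-1.499, 0.55, -0.546]
contact_force: [-0.2, -0.4, -2.1]
grip_width: 0.0567
```

```bash
python3 - <<'E'
from h import *
from bench import r
o=r.get_obs();show(o)
d=r.grab_frame("wrist");cv2.imwrite("pics/w6.png",d["frame"])
print(rel(o,(.479,-.171,.10),0))
E
```

```text
t 8.75 tcp [ 481.8 -174.   199. ] F [-0.2 -0.4 -2.1] M [ 0.02 -0.02 -0.01] w 56.7 q [ 0.91  0.36 -0.82  1.93  0.31  0.99  0.81]
axes x [ 0.765 -0.645 -0.003] y [-0.002  0.002 -1.   ] z [ 0.645  0.765 -0.   ]
(array([-3.8, 99. ,  0.5]), array([ 0.  , -0.  , -0.17]))
```

View pics/w6.png

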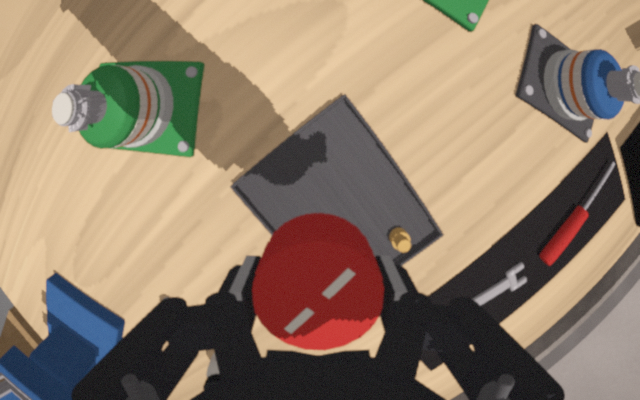

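```bash
python3 - <<'E'
from h import *
from bench import r
d=r.grab_frame("wrist")
for uv in((345,96),(234,185),(441,235)): print(onplane(d,uv,.018,True).round(3))
print(onplane(d,(403,250),.01,True).round(3))
E
```

```text
[ 0.427 -0.086  0.018]
[ 0.422 -0.238  0.018]
[ 0.621 -0.094  0.018]
[ 0.61  -0.141  0.01 ]
```

Emit:
drive_tool(series=[[-4, 40, 0, 0, 0, 0, 50], [-4, 80, 0, 0, 0, 0, 50], [-4, 120, 0, 0, 0, 0, 50], [-4, 150, 0, 0, 0, 0, 50], [-4, 150, 0, 0, 0, 0, 50]])

```text
clock: 9.35
tcp_pos: [0.4784, -0.1623, 0.0465]
orientation: [-1.497, 0.547, -0.533]
contact_force: [-0.5, 0.8, -0.8]
grip_width: 0.0568
```

```bash
python3 - <<'E'
from h import *
from bench import r
o=r.get_obs();show(o)
d=r.grab_frame("side");cv2.imwrite("pics/s7.png",cv2.resize(d["frame"][200:350,250:450],(800,600)))
print(rel(o,(.479,-.171,.025),0))
E
```

```text
t 9.35 tcp [ 478.4 -162.3   46.5] F [-0.5  0.8 -0.8] M [0.1  0.05 0.  ] w 56.8 q [ 0.76  0.57 -0.69  2.06  0.54  0.71  0.6 ]
axes x [ 0.771 -0.637 -0.01 ] y [-0.007  0.008 -1.   ] z [0.637 0.771 0.002]
(array([ 6.3, 21.4, -6.4]), array([-0.11, -0.  , -0.58]))
```

View pics/s7.png

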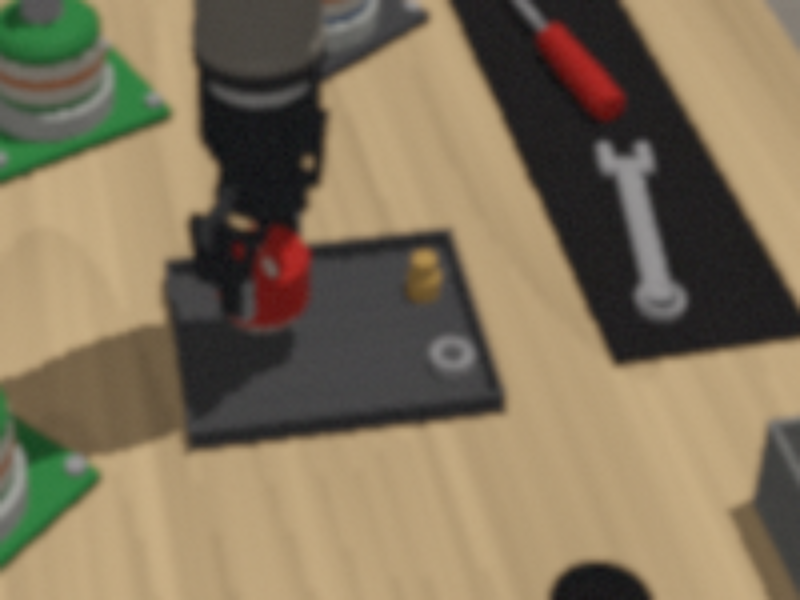

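The side view shows the cap over the left free half of the tray, with the nipple at (425,275) and the collar at (452,353), both clear.

Emit:
drive_tool(series=[[3, 5, -3, 0, 0, -0.3, 50], [6, 12, -6, 0, 0, -0.6, 50], [6, 20, -6, 0, 0, -0.6, 50], [6, 23, -6, 0, 0, -0.6, 50], [6, 23, -6, 0, 0, -0.6, 50]])

```text
clock: 9.9
tcp_pos: [0.4805, -0.171, 0.0254]
orientation: [-1.501, 0.537, -0.543]
contact_force: [0.5, -0.8, -0.1]
grip_width: 0.0568
```

```bash
python3 - <<'E'
from h import *
from bench import r
o=r.get_obs();show(o)
print(rel(o,(.479,-.171,.015),0))
E
```

```text
t 9.9 tcp [ 480.5 -171.    25.4] F [ 0.5 -0.8 -0.1] M [ 0.02  0.01 -0.02] w 56.8 q [ 0.74  0.6  -0.65  2.06  0.59  0.66  0.58]
axes x [ 0.771 -0.637  0.003] y [ 0.004  0.    -1.   ] z [0.637 0.771 0.003]
(array([-1.2, 10.4, -1. ]), array([-0.17, -0.  ,  0.18]))
```

Emit:
drive_tool(series=[[0, 2, 0, -0.2, 0, 0.2, 50], [0, 4, 0, -0.2, 0, 0.2, 50], [0, 6, 0, -0.2, 0, 0.2, 50], [0, 7.5, 0, -0.2, 0, 0.2, 50], [0, 8.5, 0, -0.2, 0, 0.2, 50]])

```text
clock: 10.4
tcp_pos: [0.4805, -0.171, 0.0167]
orientation: [-1.503, 0.541, -0.54]
contact_force: [-0.3, 0.5, -1.7]
grip_width: 0.0568
```

Emit:
drive_tool(series=[[0, 1, 0, 0, 0, 0, 50], [0, 1.5, 0, 0, 0, 0, 50], [0, 2, 0, 0, 0, 0, 50]])

```text
clock: 10.7
tcp_pos: [0.4805, -0.171, 0.0147]
orientation: [-1.503, 0.541, -0.54]
contact_force: [-0.7, 0.5, 0.3]
grip_width: 0.0569
```

Emit:
drive_tool(series=[[0, 0.5, 0, 0, 0, 0, 50], [0, 1, 0, 0, 0, 0, 50]])

```text
clock: 10.9
tcp_pos: [0.4805, -0.171, 0.0139]
orientation: [-1.503, 0.541, -0.54]
contact_force: [-1.0, -0.2, 5.0]
grip_width: 0.0569
```

Emit:
drive_tool(series=[[0, 0.4, 0, 0, 0, 0, 50], [0, 0.6, 0, 0, 0, 0, 50]])

```text
clock: 11.1
tcp_pos: [0.4805, -0.171, 0.0137]
orientation: [-1.503, 0.541, -0.54]
contact_force: [-2.4, 0.6, 6.0]
grip_width: 0.0568
```

It's resting on the floor at 5–6 N, as expected near TCP z 13.5 mm. Releasing.

Emit:
drive_tool(series=[[0, -0.3, 0, 0, 0, 0, 57], [0, -0.3, 0, 0, 0, 0, 62], [0, -0.3, 0, 0, 0, 0, 70], [0, -0.3, 0, 0, 0, 0, 76], [0, -0.3, 0, 0, 0, 0, 76]], squeeze=20)

```text
clock: 11.6
tcp_pos: [0.4806, -0.171, 0.0138]
orientation: [-1.503, 0.541, -0.54]
contact_force: [0.9, -0.7, -0.3]
grip_width: 0.076
```

Emit:
drive_tool(series=[[0, 0, 0, 0, 0, 0, 80], [0, -2, 0, 0, 0, 0, 80], [0, -6, 0, 0, 0, 0, 80], [0, -12, 0, 0, 0, 0, 80], [0, -20, 0, 0, 0, 0, 80]])

```text
clock: 12.1
tcp_pos: [0.4805, -0.1709, 0.0344]
orientation: [-1.503, 0.541, -0.54]
contact_force: [1.5, -0.3, 0.1]
grip_width: 0.0799
```

Emit:
drive_tool(series=[[0, -20, 0, 0, 0, 0, 80], [0, -50, 0, 0, 0, 0, 80], [0, -90, 0, 0, 0, 0, 80], [0, -130, 0, 0, 0, 0, 80], [0, -150, 0, 0, 0, 0, 80]])

```text
clock: 12.6
tcp_pos: [0.4821, -0.1707, 0.1883]
orientation: [-1.504, 0.537, -0.543]
contact_force: [0.1, 0.3, -0.3]
grip_width: 0.0797
```

```bash
python3 - <<'E'
from h import *
from bench import r
o=r.get_obs();show(o)
D={n:r.grab_frame(n) for n in("side","scene","wrist")}
cv2.imwrite("pics/w8.png",D["wrist"]["frame"])
a=cv2.resize(D["side"]["frame"][130:400,230:590],(400,300));b=cv2.resize(D["scene"]["frame"][130:310,160:480],(400,300))
c=cv2.resize(D["side"]["frame"][240:330,270:390],(400,300));e=cv2.resize(D["scene"]["frame"][190:265,225:325],(400,300))
cv2.imwrite("pics/f8.png",np.vstack([np.hstack([a,b]),np.hstack([c,e])]))
E
```

```text
t 12.6 tcp [ 482.1 -170.7  188.3] F [ 0.1  0.3 -0.3] M [-0.03  0.02 -0.01] w 79.7 q [ 0.9   0.37 -0.83  1.95  0.33  0.96  0.8 ]
axes x [ 0.771 -0.637  0.004] y [ 0.003 -0.002 -1.   ] z [0.637 0.771 0.   ]
```

View pics/f8.png

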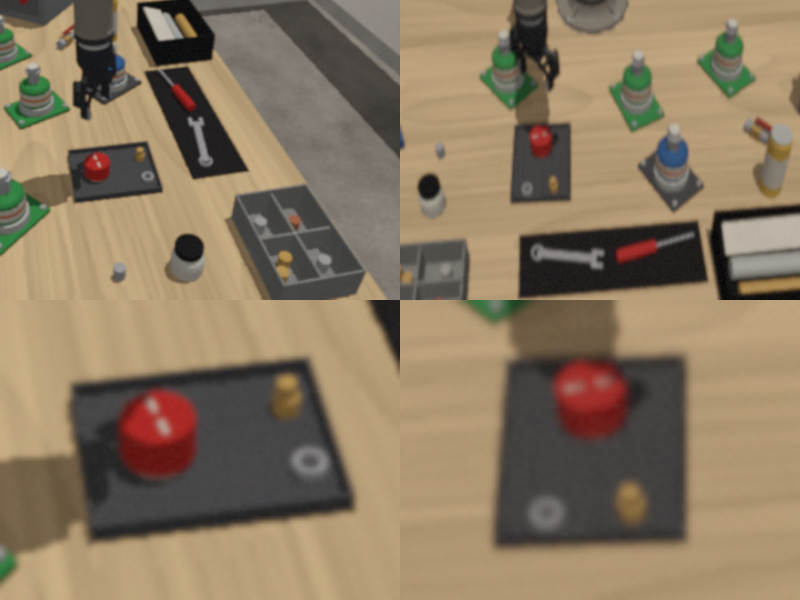

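View pics/w8.png

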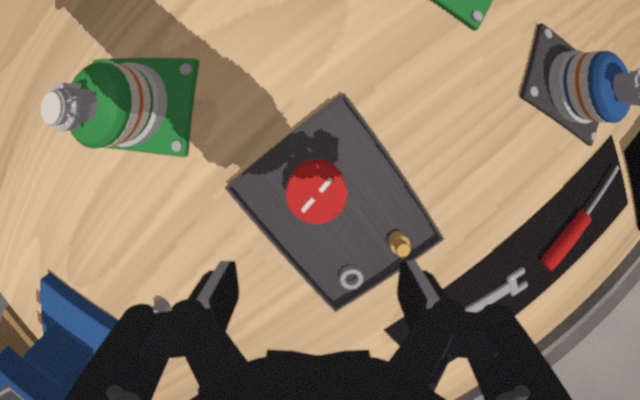

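The cap stands flat and upright on the tray floor (wrist view (317,190)). The nipple, collar and other items are in place and the gripper is clear. I'll settle for a moment, then hand in.

Emit:
drive_tool(series=[[0, 0, 0, 0, 0, 0, 80], [0, 0, 0, 0, 0, 0, 80]])

```text
clock: 12.95
tcp_pos: [0.4806, -0.171, 0.1851]
orientation: [-1.504, 0.54, -0.541]
contact_force: [0.5, 0.0, 0.1]
grip_width: 0.0804
```

```bash
python3 -c "
from bench import r
print(r.hand_in())"
```

```text
the job is handed in; nothing more can be done
None
```

The jar is open and the red cap is standing right way up on the tray floor. I handed the job in at about 13 s; it returned no verdict.

- **Opening:** I gripped the blue jar's cap and pushed it down at about 10 mm/s until it seated after about 7 mm, at roughly 10 N. I then turned it 67° anticlockwise with the push held at 8–10 N. It lifted off with only its own weight on the gripper.
- **Setting down:** The cap touched the tray floor at about 6 N, in the free half, and I released it there.
- **Last checks:** All three cameras show the cap flat and upright. The nipple and collar are in place, and the other items in view look unmoved. The gripper was well clear and read no contact force.
- **Small disagreements:**
  - The cameras differed by up to about 10 mm on the tray corners and clamp plate, but by no more than 2.5 mm on the cap.
  - During the turn the gripper drifted about 2 mm sideways, with a side force of up to about 5 N.
  - I never felt the inner cap's hard stop, so I only know it was free because it lifted without resistance.

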